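# Lock the press-and-turn lid on the sample jar and stow it

### The job

Close the open sample jar that stands in the bench holder: fit its loose lid between the neck lugs, press it down and turn it clockwise until you feel the stop, then let it spring up and lock, without forcing it (never more than 40 N between lid and jar). Then lift the locked jar out of the holder and stand it upright in the empty tray, let go, and leave everything else where it is.

Things in the scene. Friction and masses are not known exactly. Their poses are not given: they have to be found in the camera images.
- holder: jar holder fixed to the bench: aluminium block 96 x 96 mm, 36 mm high, with a square pocket 55 mm wide and 26 mm deep that keeps the jar from turning, on a 120 (x) x 60 mm foot 6 mm thick. Origin: centre of the block at bench height, z up, x and y along the pocket's sides. Pocket floor 10 mm above the origin.
- jar: open jar of off-white plastic with three vials in it, 0.16 kg (varies), loose in the holder's pocket with 1.5 mm play per side. Origin: centre of its underside, z up. Body 52 mm square (sides along x and y), 52 mm high to the flat shoulder; round neck 38 mm in diameter above it. A small raised rib marks its +x and -x faces. A lug ring sits on the neck.
- jar_rim (a point): centre of the jar's mouth at the rim, 70.5 mm above the jar's origin. The neck tapers from 38 to 33 mm in diameter over its top 4.5 mm.
- jar_lugs (a point): on the jar's axis level with the tops of its lug ring's two lugs, 66.5 mm up. The aluminium ring is clamped tight on the neck, but its x lies anywhere up to 31 degrees from the jar's x. Lugs to radius 24 mm, at both ends of the ring's x. Degrees counter-clockwise from above from there: +20 to +12 lip (underside 58.5 mm up), +12 to -12 notch (62), -12 to -26 stop (down to 52.5). +20 to +154 bare.
- lid: the jar's loose lid of grey plastic, 0.07 kg, upright on the bench: ribbed cap 59 mm in diameter, 26 mm high, bore 52 mm, with a straight grip bar on top. Origin: centre of its underside, z up, x along the bar. A half turn makes no difference. Pressed down it turns with a drag of up to 0.2 N m; the stop is felt as a sudden rise by 0.13 N m or more, and at about 0.35 N m the 40 N are reached.
- lid_bar (a point): centre of the top of the lid's grip bar, 48 mm above the lid's origin. The bar is 46 mm long (lid's x), 14 mm wide and 22 mm high.
- lid_lugs (a point): middle of the lid's underside, level with its two inner lugs: 4 mm high, under the bar's ends (lid's +x and -x), in to radius 20.5 mm, 6.2 mm wide (8 degrees to each side). They enter with the bar 28 to 146 degrees counter-clockwise from the lug ring's x; else the lid sits hard on the ring, its origin 66.5 mm above the jar's.
- lid_seal (a point): underside of the sprung disc in the lid, 6 mm above the lid's origin. It meets the rim with the lid's origin 64.5 mm above the jar's and pushes back 1 N plus 1.1 N per mm. Below 54.5 mm (over 12 N) the lugs pass under the lips, clockwise to the stop; at 52 mm (15 N) it bottoms hard. Let up at the stop it rises to 58 mm: locked, bar within 4 degrees of the ring's x.
- tray: the empty shallow tray, fixed on the bench: 70 mm (x) by 100 mm (y), 20 mm high, walls 3 mm, inner floor 4 mm above the bench. Origin: centre of its underside, z up. The like tray nearer the robot holds vials and is not meant.
- closed_jar: bystander: a like jar with its lid already locked on, 106 mm high, standing on the bench behind the work. Origin: centre of its underside.
- tape_roll: bystander: small roll of dark tape lying flat, 62 mm across, 19 mm high. Origin: centre of its underside.
- beaker: bystander: clear beaker 56 mm in diameter, 70 mm high. Origin: centre of its underside.
- lab_timer: bystander: small timer lying flat beside the white instrument on the left, 48 x 68 x 16 mm. Origin: centre of its underside.
There are look-alikes about, which are no part of the job. Leave any purple look-alike of the lid alone. Leave any red look-alike of the tray alone.

How it is judged:
On the way:
1. the lid is locked on the jar while the jar stands in the holder (z of lid in the frame of jar between 0.0555 and 0.0605 m and angle between the x axis of lid and the x axis of jar, either way round below 0.68 rad and horizontal distance between jar and holder below 0.008 m and z of jar in the frame of holder below 0.016 m), for 0.2 s.
At the end, for the whole second after the job is handed in: Lid locked on the jar (let go, its origin stays 55.5 to 60.5 mm above the jar's; unlocked it springs up to 64), jar upright (within 3.5 degrees) on the floor of the empty tray, inside its walls, at rest (z of lid in the frame of jar between 0.0555 and 0.0605 m and x of jar in the frame of tray between -0.009 and 0.009 m and y of jar in the frame of tray between -0.025 and 0.025 m and z of jar in the frame of tray below 0.007 m and angle between jar's own z axis and vertical below 0.06 rad and linear speed of jar below 0.02 m/s); the robot touches nothing.
It fails at once if the lid is forced against the jar with more than 40 N (contact force between lid and jar above 40 N).
It fails at once if a bystander is disturbed (distance of any of closed_jar, tape_roll, beaker, lab_timer from where it was at the start of the episode above 0.02 m).
It also fails if it takes over 72 s, if anything falls off the work surface, if the arm or the gripper's body presses on something with over 40 N, if the wrist force passes 120 N, or if a joint passes its speed limit or range.

### The arm

A 7-joint arm with a two-finger parallel gripper is mounted at the origin on a cart in front of the work surface, level with it; the furniture and walls round the work are solid. World frame = base frame: x ahead of the robot, y to its left, z up, the work surface at z = 0. Lengths are in m, angles in rad, forces in N, time in s.
With the tool pointing down it reaches from about 0.4 to 0.85 m from the base axis. Payload 10.4 kg.
Tool frame: the origin (TCP) lies between the finger pads; the fingertips stand 22 mm ahead of it and the grasp point (between the pads) lies 3 mm ahead of it (r.nose_length is the distance from the TCP to the fingertips, in m); z points along the fingers, y is the line along which they close (so a half turn about z gives the same grasp; the last joint's range is limited). The gripper opens to 87 mm and grips with 3 to 60 N. Pads are 19 mm wide; open, the fingers measure 117 mm over their backs; the gripper's body (75 mm by 190 mm) begins 51 mm behind the grasp point.
Start: joints at [1.083, 0.332, -0.065, 1.46, 0.022, 1.35, -0.088], TCP at [0.28, -0.559, 0.211] pointing down, gripper open.
Joint ranges: [-2.6, 2.6], [-0.5, 2.12], [-1.47, 1.34], [0.16, 2.42], [-1.27, 4.41], [0.06, 2.06], [-2.6, 2.6]. Speed limits (rad/s): [2.22, 2.22, 2.79, 2.79, 3.14, 3.14, 3.14].

### API

Orientations are given as a unit quaternion [x, y, z, w].
In Python, from bench import readout, cams, r gives the robot as it stands. The module is installed in compiled form; this text tells all that it offers.
- The arm moves only by the tool step_arm, never from a script. Its argument "deltas" is a list that holds one entry, the list of rows, each a list of 7 numbers: the turn, a rotation vector about the tool's x, y, z in rad, then the shift along the tool's x, y, z in m, then the opening in per cent of the stroke, from 0 (shut) to 100 (fully open). A call has 1 to 20 rows; each row is the pose to reach, as a shift and turn from the pose commanded when the call began, along the tool's axes at that moment; what a row does not reach only later rows make up. A row lasts 1/8 s, in which the tool goes at most 62.5 mm and 10.7 degrees, less where a joint would pass 70% of its speed; a pose out of reach is approached as far as the arm can. A call with a gripper value outside its range is refused whole. The fingers move at their own pace and stop on an object; "squeeze" is the grip in N (left out, the last holds). Time passes only in rows, so rows that repeat a pose let the fingers close. It gives the time, the measured TCP pose, the force, the opening and the grip force at its end, in the units of the state.
- readout.read_state(): the state, without advancing time (a new reading comes with each control period).
- cams.camera(name): name is "scene" or "top" or "wrist"; returns a dict with "img" (400x640x3 uint8, red, green, blue), "fx", "fy", "cx", "cy" (pixels), "origin" and "rotation" of the camera in the world; the wrist camera has in their place "T_tool_cam" (4x4, takes a point from camera to tool coordinates, whose origin is the TCP and whose axes are the flange's). Camera axes: x right, y up, looking along -z (the intrinsics and any distortion apply to the point x, -y, -z); pixel columns grow to the right and rows downward; lengths in m; the calibration is good to about 2 mm. A picture is of the moment at which its call begins: read the wrist's pose just before it. There is no depth.
- r.close_job(): hands the job in; it is judged then, once.
The state is a dict: "time": time; "joint_positions": joint angles; "joint_vel": joint speeds; "joint_torque": joint torques, N m; "ee_pos": TCP position; "eef_rot": TCP orientation; "ft_force": force on the tool from outside, world axes, zero at the start; "torque": the same for the moment, N m; "width": finger opening in m; "grip_force": force on a finger pad.
Only numpy, scipy, OpenCV 4.12 (cv2) and the standard library are available. Lean on these libraries where they do the work, as an engineer would, in place of code of your own. Each camera call takes 0.05 s, during which the arm holds its last target. There are 200 camera calls.

## Working session

There is one attempt and no reset: what is moved stays moved. The work goes in short steps, Python scripts to look and compute and a tool call to move; the robot and the scene stay as the last step left them, time stands still between calls to the robot, and variables do not carry over. Pictures are saved under pics/ and viewed, at most 10 in all, crops included, and the job is handed in when it is done.

Besides the shell and the picture viewer there is one more tool, called after ">>>" in YAML: its name, and indented under it one key for each argument. step_arm: Moves the arm, as the interface text tells. Its arguments: {"type":"object","properties":{"deltas":{"type":"array"},"squeeze":{"type":"number"}},"required":["deltas"]}

```bash
mkdir -p pics
cat > h.py <<'E'
import numpy as np, cv2
from scipy.spatial.transform import Rotation as R
from bench import readout, cams, r
def snap(n,f=None):
    s=readout.read_state(); c=cams.camera(n)
    if n=='wrist':
        T=np.eye(4);T[:3,:3]=R.from_quat(s['eef_rot']).as_matrix();T[:3,3]=s['ee_pos'];T=T@np.array(c['T_tool_cam'])
        c['rotation']=T[:3,:3];c['origin']=T[:3,3]
    if f: cv2.imwrite('pics/'+f,c['img'][:,:,::-1]); np.savez('pics/'+f[:-4],**{k:np.array(c[k]) for k in('img','fx','fy','cx','cy','origin','rotation')}, dist=np.array(c.get('dist',c.get('distortion',[]))))
    return c
def ray(c,u,v,z):
    "pixel -> world point on plane z"
    d=np.array(c['rotation'])@np.array([(u-c['cx'])/c['fx'],-(v-c['cy'])/c['fy'],-1]);o=np.array(c['origin'])
    return o+d*(z-o[2])/d[2]
def proj(c,p):
    q=np.array(c['rotation']).T@(np.array(p)-np.array(c['origin']));return c['cx']+c['fx']*q[0]/-q[2],c['cy']-c['fy']*q[1]/-q[2]
E
python3 - <<'E'
from h import *
for n in('scene','top'):
    c=snap(n,n+'0.png');print({k:(v if k!='img' else 0) for k,v in c.items()})
print(readout.read_state())
a=cv2.imread('pics/scene0.png');b=cv2.imread('pics/top0.png')
E
```

```text
{'img': 0, 'fx': 382.416959593662, 'fy': 382.416959593662, 'cx': 318.95498115946447, 'cy': 196.0857808045948, 'origin': array([0.08996477, 0.79576048, 0.6595871 ]), 'rotation': array([-0.11966319,  0.45788432,  0.84870125, -0.23606958])}
{'img': 0, 'fx': 418.99724076272076, 'fy': 418.99724076272076, 'cx': 316.4371916579754, 'cy': 193.35606805084154, 'origin': array([0.40145525, 0.04016729, 1.03686014]), 'rotation': array([ 0.05026674, -0.05558023, -0.70312433,  0.70710697])}
{'time': 0.1, 'joint_positions': array([ 1.08340242,  0.33277517, -0.06469015,  1.46084632,  0.0215808 ,
        1.34991384, -0.08845849]), 'joint_vel': array([-0.00068746, -0.0009739 , -0.0010298 , -0.00206616,  0.00112137,
        0.00112591,  0.00027827]), 'joint_torque': array([ 1.86486563e-03, -6.24544859e+01,  2.49498646e-02, -3.90713131e+01,
       -6.14448264e-02,  3.66628706e-02,  1.57198078e-04]), 'ee_pos': array([ 0.27998415, -0.55837521,  0.21035967]), 'eef_rot': array([ 9.73111550e-01,  2.30333500e-01, -1.64053945e-04, -6.02171145e-04]), 'ft_force': array([ 0.16230791,  0.09830146, -0.79628137]), 'torque': array([-0.0409337 , -0.04550627, -0.01950183]), 'grip_force': 0.0, 'width': 0.08712974264187669}
```

View pics/scene0.png

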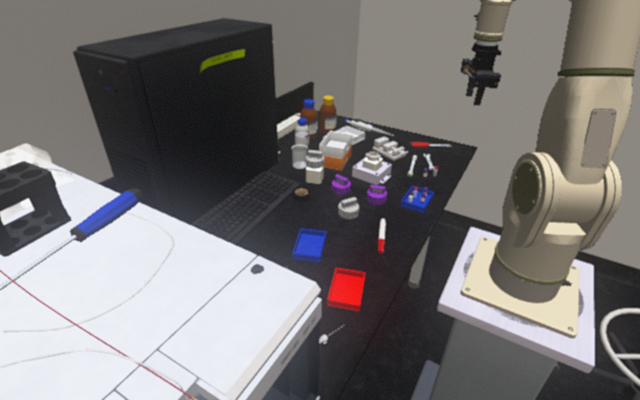

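View pics/top0.png

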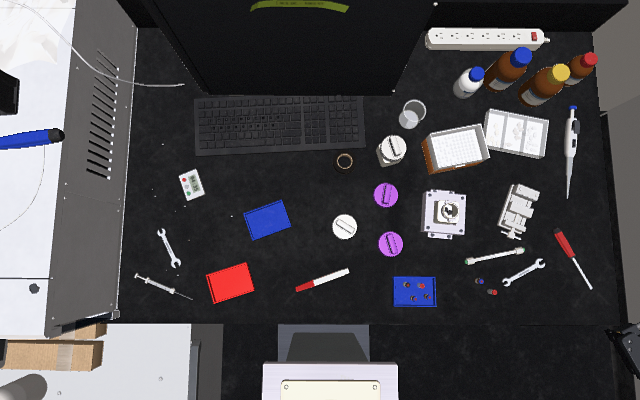

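The scene view agrees with the top view. In the top view:
- **Lid:** grey at (344,226). The purple look-alikes at (386,195) and (391,244) are not meant.
- **Trays:** empty blue at (267,220). Red at (230,282) is a look-alike, and blue with vials at (415,291) is not meant.
- **Holder and jar:** at (445,213).
- **Closed jar:** at (392,150).

I'll measure these and confirm them in one enlarged crop.

```bash
sed -i "s/    if f: cv2/    c['rotation']=np.array(c['rotation'])\n    if c['rotation'].shape==(4,): c['rotation']=R.from_quat(c['rotation']).as_matrix()\n    if f: cv2/" h.py
python3 - <<'E'
from h import *
c=snap('top','top1.png');s=snap('scene','scene1.png');print(c.keys())
img=c['img'];hsv=cv2.cvtColor(img,cv2.COLOR_RGB2HSV)
def comps(m,box):
    x0,y0,x1,y1=box;k=np.zeros(m.shape,np.uint8);k[y0:y1,x0:x1]=m[y0:y1,x0:x1]
    return max(cv2.findContours(k,0,1)[0],key=cv2.contourArea)
blue=((hsv[...,0]>105)&(hsv[...,0]<128)&(hsv[...,1]>120)&(hsv[...,2]>60)).astype(np.uint8)*255
t=comps(blue,(235,190,300,250));print('tray',cv2.minAreaRect(t),cv2.boxPoints(cv2.minAreaRect(t)))
P=np.array([ray(c,*p,0.02)[:2] for p in t[:,0]+0.0],np.float32);print('tray world',cv2.minAreaRect(P))
wh=((hsv[...,1]<60)&(hsv[...,2]>90)).astype(np.uint8)*255
l=comps(wh,(325,205,365,245));(u,v),rad=cv2.minEnclosingCircle(l);print('lid',u,v,rad,[ray(c,u,v,z) for z in(0.026,)])
h=comps(wh,(410,180,475,245))
P=np.array([ray(c,*p,0.036)[:2] for p in h[:,0]+0.0],np.float32);print('holder',cv2.minAreaRect(P),cv2.minAreaRect(h))
z=6
a=[cv2.resize(img[y-30:y+30,x-35:x+35],(400,343),interpolation=2) for x,y in((344,226),(445,213),(267,220),(230,282))]
cv2.imwrite('pics/crop.png',cv2.resize(np.vstack([np.hstack(a[:2]),np.hstack(a[2:])]),(700,600))[:,:,::-1])
for n,(u,v),zz in(('closed',(392,146),.1),('tape',(344,161),.019),('beaker',(410,110),.07),('purple',(386,195),.03),('purple2',(391,244),.03)):print(n,ray(c,u,v,zz))
E
```

```text
dict_keys(['img', 'fx', 'fy', 'cx', 'cy', 'origin', 'rotation'])
tray ((266.5948791503906, 219.5109405517578), (29.560775756835938, 41.94895935058594), 70.01689147949219) [[241.8321  212.7883 ]
 [281.25546 198.45255]
 [291.35767 226.23358]
 [251.9343  240.56934]]
tray world ((0.49023857712745667, 0.15347179770469666), (0.07230490446090698, 0.10098757594823837), 20.59961700439453)
lid 344.26922607421875 226.5 12.920547485351562 [array([ 0.47363737, -0.03461543,  0.026     ])]
holder ((0.504874050617218, -0.27196213603019714), (0.10408953577280045, 0.11790581792593002), 84.79470825195312) ((443.29486083984375, 213.98793029785156), (43.57174301147461, 49.150333404541016), 3.3664605617523193)
closed [ 0.65433806 -0.1400735   0.1       ]
tape [ 0.63695165 -0.03525544  0.019     ]
beaker [ 0.75204672 -0.19125309  0.07      ]
purple [ 0.55049051 -0.1362409   0.03      ]
purple2 [ 0.4321758  -0.14586871  0.03      ]
```

View pics/crop.png

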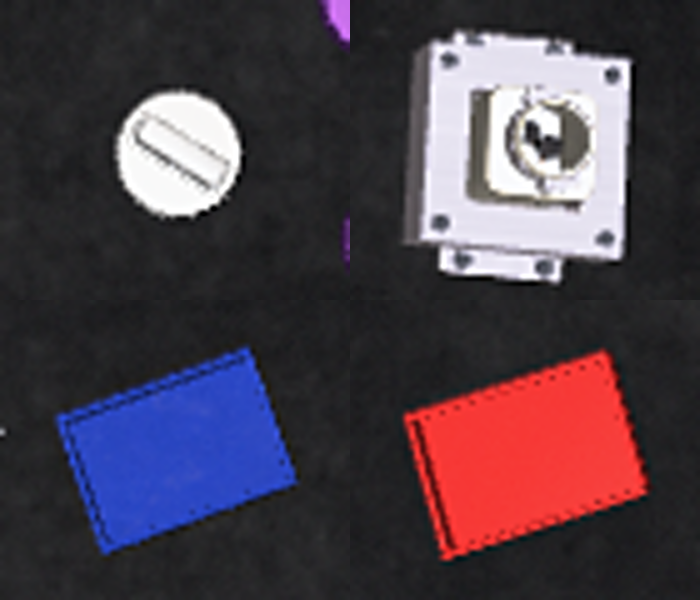

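The crop confirms the targets: the grey lid with its bar at about 56° yaw, the holder and jar with lugs near ±x, and the empty blue tray. Next I move over the jar for a close look.

>>> step_arm:
  deltas:
    - [[0,0,0,0.04,-0.02,-0.02,100],[0,0,0,0.09,-0.045,-0.04,100],[0,0,0,0.14,-0.068,-0.06,100],[0,0,0,0.19,-0.092,-0.06,100],[0,0,0,0.24,-0.116,-0.06,100],[0,0,0,0.28,-0.135,-0.06,100],[0,0,0,0.31,-0.15,-0.06,100],[0,0,0,0.33,-0.156,-0.06,100],[0,0,0,0.33,-0.156,-0.06,100],[0,0,0,0.33,-0.156,-0.06,100],[0,0,0,0.33,-0.156,-0.06,100]]

```text
time: 1.58
ee_pos: [0.5044, -0.2726, 0.2711]
eef_rot: [0.973, 0.229, -0.0, 0.0]
ft_force: [-0.6, -0.2, 0.9]
width: 0.0872
grip_force: 0.0
```

```bash
cat >> h.py <<'E'
def plan(pos,yaw):
    "shift and turn (tool axes) from now to TCP at pos, tool down, tool x at yaw deg (mod 180)"
    s=readout.read_state();A=R.from_quat(s['eef_rot'])
    best=None
    for y in(yaw,yaw+180):
        B=R.from_euler('z',y,degrees=True)*R.from_euler('x',np.pi)
        w=(A.inv()*B).as_rotvec()
        if best is None or abs(w[2])<abs(best[2]):best=w
    print('rot',best.round(4),'shift',A.inv().apply(np.array(pos)-s['ee_pos']).round(4),'t',s['time'],'pos',s['ee_pos'].round(4),'yaw',A.as_euler('zyx',degrees=True).round(2),'q',np.round(s['joint_positions'],2))
E
python3 - <<'E'
from h import *
print(snap('wrist')['T_tool_cam']);c=snap('wrist','w0.png');plan((.474,-.035,.2),56)
for p in((.505,-.272,.036),(.505,-.27,.08)):print(proj(c,p))
E
```

```text
[[-5.72945622e-04  9.66243021e-01  2.57631705e-01  7.16544300e-02]
 [ 9.99999614e-01  7.25391873e-04 -4.96675803e-04  5.06224295e-04]
 [-6.66793474e-04  2.57631321e-01 -9.66243063e-01 -1.72523810e-01]
 [ 0.00000000e+00  0.00000000e+00  0.00000000e+00  1.00000000e+00]]
rot [ 3.00e-04  2.00e-04 -5.14e-01] shift [ 0.0785 -0.2259  0.0711] t 1.675 pos [ 0.5047 -0.2722  0.2711] yaw [-26.55   0.   179.98] q [ 0.67  0.21 -0.3   1.5   0.06  1.45 -0.74]
(np.float64(320.59801533926077), np.float64(175.86201058256898))
(np.float64(319.1479736585432), np.float64(181.1299482418495))
```

View pics/w0.png

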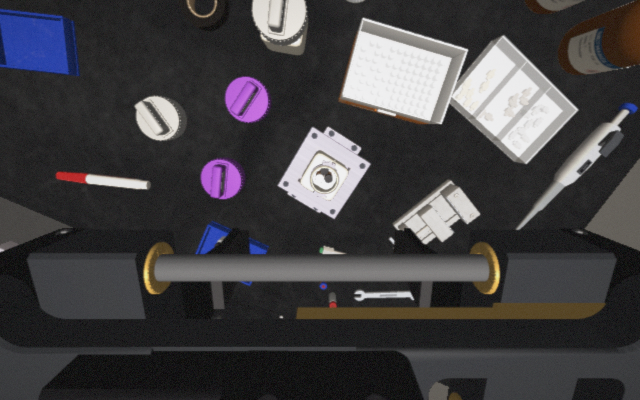

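The wrist picture shows the holder and jar at (323,175), the lid at (158,118), and the purple lids at (247,99) and (222,180). I'll lower the arm for a finer view of the ring.

>>> step_arm:
  deltas:
    - [[0,0,0,-0.01,0,0.04,100],[0,0,0,-0.03,0,0.08,100],[0,0,0,-0.04,0,0.11,100],[0,0,0,-0.04,0,0.12,100],[0,0,0,-0.04,0,0.12,100],[0,0,0,-0.04,0,0.12,100]]

```text
time: 2.42
ee_pos: [0.4707, -0.2893, 0.1525]
eef_rot: [0.973, 0.231, 0.001, 0.001]
ft_force: [-0.1, 0.8, 0.9]
width: 0.0869
grip_force: 0.0
```

Run:
```python
from h import *
c=snap('wrist','w1.png');u,v=proj(c,(.505,-.272,.06));print(u,v,c['fx'],c['cx'],c['cy'])
u,v=int(u),int(v);x0,y0,x1,y1=u-75,v-60,u+75,v+52;print(x0,y0)
cv2.imwrite('pics/w1c.png',cv2.resize(c['img'][y0:y1,x0:x1],None,fx=5,fy=5,interpolation=2)[:,:,::-1])
```

```text
320.2955259714779 161.96378141270054 289.919968262335 321.27135766216566 201.44116095823946
245 101
```

View pics/w1c.png

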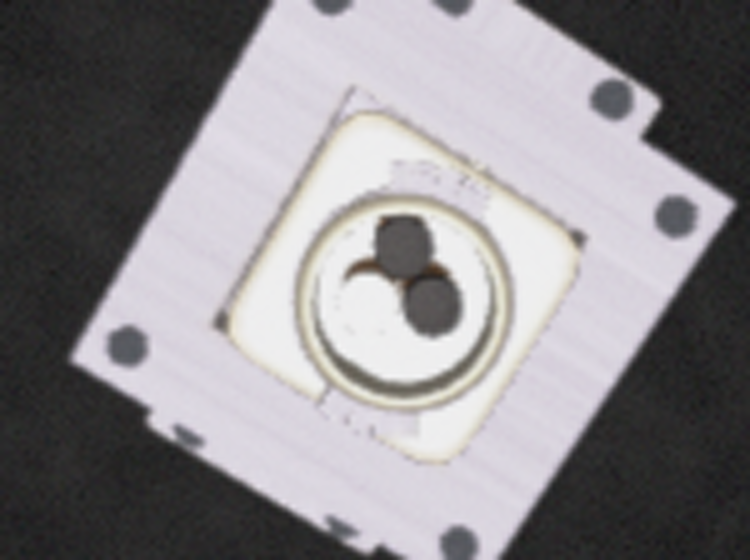

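The crop shows the neck circle centred at about (404,302). The lugs are at the top (390–492, 162–215) and bottom (320–420, 395–437), and the block corners at (72,357) and (735,205).

Run:
```python
from h import *
c=dict(np.load('pics/w1.npz'))
W=lambda u,v,z:ray(c,245+u/5-.4,101+v/5-.4,z)[:2]
C=(W(295,302,.076)+W(513,302,.076)+W(404,193,.076)+W(404,412,.076))/4;print('centre',C, [np.linalg.norm(W(*p,.076)-C) for p in((295,302),(513,302),(404,193),(404,412))])
for p in((390,162),(492,183),(490,215),(390,190),(322,397),(320,405),(420,437),(418,412)):
    d=W(*p,.0765)-C;print(p,np.linalg.norm(d).round(4),np.degrees(np.arctan2(d[1],d[0])).round(1))
e=lambda a,b,z:print('edge',np.degrees(np.arctan2(*(W(*b,z)-W(*a,z))[::-1])).round(2), W(*a,z),W(*b,z))
e((72,357),(272,0),.036);e((500,556),(735,205),.036);e((345,98),(580,238),.036);e((72,357),(380,550),.036)
print('block centre from diag',(W(72,357,.036)+W(735,205,.036))/2,np.linalg.norm(W(72,357,.036)-W(735,205,.036)))
# lid from this & previous wrist view
for f in('w0','w1'):
    c=dict(np.load(f'pics/{f}.npz'));hsv=cv2.cvtColor(c['img'],cv2.COLOR_RGB2HSV);u,v=map(int,proj(c,(.474,-.035,.026)));print(f,u,v)
```

```text
centre [ 0.50928565 -0.27476621] [np.float64(0.018692066185929314), np.float64(0.018693763863006214), np.float64(0.018519131576519274), np.float64(0.01896662666294733)]
(390, 162) 0.0237 32.5
(492, 183) 0.0249 -9.4
(490, 215) 0.0208 -17.4
(390, 190) 0.0192 33.9
(322, 397) 0.0216 165.4
(320, 405) 0.0229 167.0
(420, 437) 0.0235 -146.3
(418, 412) 0.019 -145.8
edge -4.79 [ 0.46574439 -0.22279399] [ 0.54506238 -0.22943784]
edge -5.2 [ 0.46730321 -0.31916016] [ 0.55138995 -0.32681039]
edge -93.3 [ 0.53525461 -0.24964759] [ 0.53218969 -0.30273015]
edge -96.58 [ 0.46574439 -0.22279399] [ 0.45727623 -0.29621658]
block centre from diag [ 0.50856717 -0.27480219] 0.13473890551822235
w0 157 118
w1 83 75
```

Run:
```python
from h import *
plan((.454,-.064,.15),56)
```

```text
rot [ 0.0021 -0.0009 -0.512 ] shift [ 0.0863 -0.2088  0.0022] t 2.475 pos [ 0.4706 -0.2893  0.1524] yaw [-2.6660e+01  1.2000e-01  1.7994e+02] q [ 0.71  0.23 -0.28  1.72  0.07  1.2  -0.69]
```

>>> step_arm:
  deltas:
    - [[0,0,-0.05,0.01,-0.025,0,100],[0,0,-0.13,0.025,-0.06,0,100],[0,0,-0.22,0.042,-0.1,0,100],[0,0,-0.31,0.058,-0.14,0,100],[0,0,-0.4,0.072,-0.175,0,100],[0,0,-0.47,0.082,-0.198,0.001,100],[0,0,-0.512,0.086,-0.209,0.002,100],[0,0,-0.512,0.086,-0.209,0.002,100],[0,0,-0.512,0.086,-0.209,0.002,100],[0,0,-0.512,0.086,-0.209,0.002,100]]

```text
time: 3.72
ee_pos: [0.4527, -0.0649, 0.1489]
eef_rot: [0.884, 0.468, -0.0, -0.0]
ft_force: [-0.2, 0.2, 0.3]
width: 0.0869
grip_force: 0.0
```

Run:
```python
from h import *
c=snap('wrist','w2.png');u,v=proj(c,(.474,-.035,.026));print(u,v)
u,v=int(u),int(v);x0,y0,x1,y1=u-50,v-40,u+50,v+40;print(x0,y0)
cv2.imwrite('pics/w2c.png',cv2.resize(c['img'][y0:y1,x0:x1],None,fx=7,fy=7,interpolation=2)[:,:,::-1])
hsv=cv2.cvtColor(c['img'],cv2.COLOR_RGB2HSV)
m=((hsv[...,1]<60)&(hsv[...,2]>90)).astype(np.uint8)*255
k=np.zeros_like(m);k[y0:y1,x0:x1]=m[y0:y1,x0:x1]
q=max(cv2.findContours(k,0,1)[0],key=cv2.contourArea);P=np.array([ray(c,*p,.026)[:2] for p in q[:,0]+0.0],np.float32)
print('lid',cv2.minEnclosingCircle(P));plan((.474,-.035,.15),56)
```

```text
320.8836256043812 159.22607276975026
270 119
lid ((0.4741978943347931, -0.03284824639558792), 0.03126875311136246)
rot [-0.0001  0.     -0.0023] shift [ 0.0365  0.001  -0.001 ] t 3.775 pos [ 0.4527 -0.0647  0.149 ] yaw [-5.587e+01 -1.000e-02 -1.800e+02] q [ 0.53  0.04 -0.5   1.94  0.02  1.16 -0.57]
```

View pics/w2c.png

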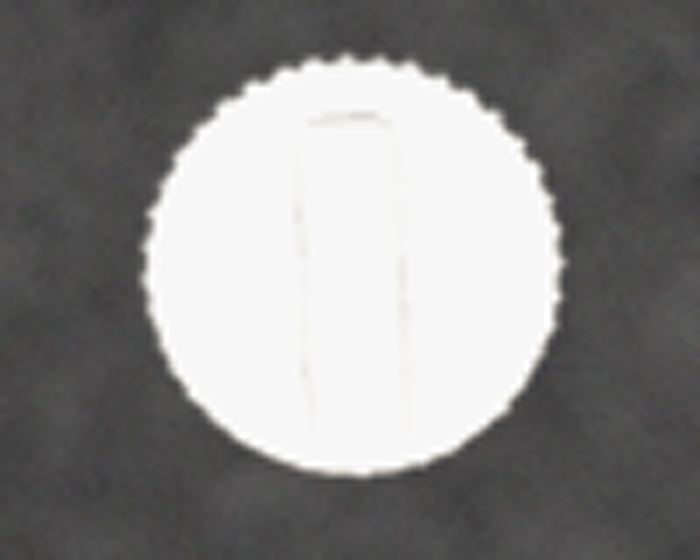

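The crop shows the lid centred at about (355,265) with its bar leaning roughly 2.4° CCW of the tool x axis. That puts the bar yaw at about 58°. Next I descend and grip.

>>> step_arm:
  deltas:
    - [[0,0,-0.02,0.015,0,0.01,100],[0,0,-0.042,0.0385,0,0.03,100],[0,0,-0.042,0.0385,0,0.06,100],[0,0,-0.042,0.0385,0,0.085,100],[0,0,-0.042,0.0385,0,0.098,100],[0,0,-0.042,0.0385,0,0.098,100],[0,0,-0.042,0.0385,0,0.098,100],[0,0,-0.042,0.0385,0,0.098,60],[0,0,-0.042,0.0385,0,0.098,30],[0,0,-0.042,0.0385,0,0.098,10],[0,0,-0.042,0.0385,0,0.098,5],[0,0,-0.042,0.0385,0,0.098,5],[0,0,-0.042,0.0385,0,0.098,5],[0,0,-0.042,0.0385,0,0.098,5],[0,0,-0.042,0.0385,0,0.098,5]]
  squeeze: 45

```text
time: 5.65
ee_pos: [0.4742, -0.032, 0.051]
eef_rot: [0.873, 0.488, -0.0, 0.0]
ft_force: [-0.3, 0.1, -1.4]
width: 0.0146
grip_force: 0.0
```

Run:
```python
from h import *
plan((.474,-.035,.15),56);s=readout.read_state();print(s['width'],s['grip_force'],s['ft_force'])
```

```text
rot [0.     0.0001 0.0414] shift [-0.0027  0.0014 -0.099 ] t 5.65 pos [ 0.4742 -0.032   0.051 ] yaw [-58.37  -0.   180.  ] q [ 0.46  0.21 -0.53  2.    0.13  0.96 -0.68]
0.014576832480217817 0.0 [-0.3095928   0.14959784 -1.40364186]
```

Not quite closed yet. I'll let the grip finish, then lift.

>>> step_arm:
  deltas:
    - [[0,0,0,0,0,0,0],[0,0,0,0,0,0,0],[0,0,0,0,0,0,0],[0,0,0,0,0,-0.02,0],[0,0,0,0,0,-0.06,0],[0,0,0,0,0,-0.1,0],[0,0,0,0,0,-0.13,0],[0,0,0,0,0,-0.13,0]]
  squeeze: 45

```text
time: 6.65
ee_pos: [0.4756, -0.032, 0.1833]
eef_rot: [0.873, 0.488, 0.002, 0.001]
ft_force: [0.4, 0.1, -0.2]
width: 0.0005
grip_force: 0.0
```

Run:
```python
from h import *
# backed off 45 mm from jar axis along tool x at yaw 58
y=np.radians(58);plan((.5093-.055*np.cos(y),-.2748-.055*np.sin(y),.18),58);s=readout.read_state();print(s['width'],s['grip_force'],s['ft_force'])
```

```text
rot [ 0.004  -0.0014  0.0065] shift [-0.244   0.1557  0.0036] t 6.65 pos [ 0.4756 -0.032   0.1833] yaw [-58.37   0.24 179.95] q [ 0.5   0.05 -0.54  1.86  0.03  1.24 -0.6 ]
0.0005386169419484313 0.0 [ 0.41291557  0.14289957 -0.19804437]
```

Run:
```python
from h import *
w=snap('wrist','w3.png');t=snap('top','top3.png')['img'][190:270,300:420]
cv2.imwrite('pics/m3.png',np.vstack([w['img'],cv2.resize(t,(288,192))if 0 else np.hstack([cv2.resize(t,(300,200)),np.zeros((200,340,3),np.uint8)])])[:,:,::-1])
print(proj(w,(.4742,-.0328,.026)))
```

```text
(np.float64(318.9486214257286), np.float64(188.7652453026622))
```

View pics/m3.png

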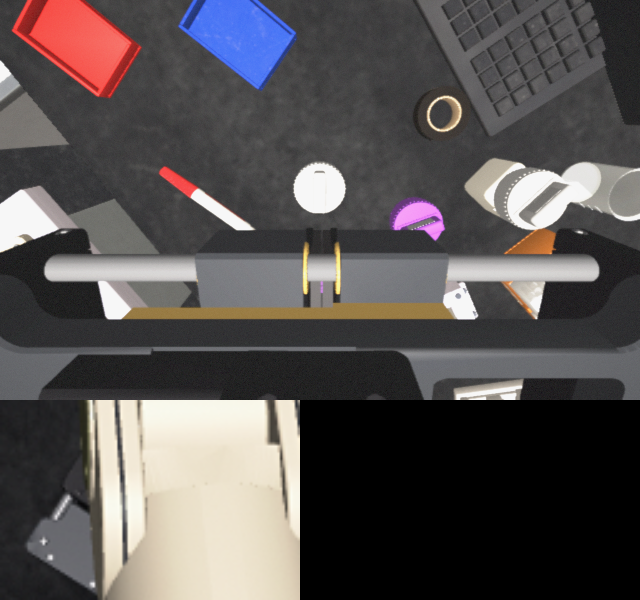

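The lid is still on the bench at (319,188), unmoved, and the fingers closed on nothing. I'll check the fingertip length and the current state.

Run:
```python
from h import *
print('nose',r.nose_length)
c=dict(np.load('pics/w3.npz'));hsv=cv2.cvtColor(c['img'],cv2.COLOR_RGB2HSV);m=((hsv[...,1]<60)&(hsv[...,2]>120)).astype(np.uint8)*255
k=np.zeros_like(m);k[155:222,285:355]=m[155:222,285:355];q=max(cv2.findContours(k,0,1)[0],key=cv2.contourArea)
P=np.array([ray(c,*p,.026)[:2] for p in q[:,0]+0.0],np.float32);print('lid now',cv2.minEnclosingCircle(P),cv2.minEnclosingCircle(q))
plan((.4742,-.0328,.05),58.4);s=readout.read_state();print(s['width'],s['grip_force'])
```

```text
nose 0.022
lid now ((0.4746898114681244, -0.03234756365418434), 0.03110302984714508) ((319.0, 187.67308044433594), 26.35768699645996)
rot [ 0.0001  0.0002 -0.0006] shift [-0.0005  0.0005  0.1307] t 6.75 pos [ 0.4741 -0.0321  0.1807] yaw [-58.37  -0.   179.99] q [ 0.5   0.05 -0.53  1.86  0.03  1.24 -0.6 ]
0.00045640076577227353 0.0
```

>>> step_arm:
  deltas:
    - [[0,0,0,0,0,0.02,40],[0,0,0,0,0,0.04,40],[0,0,0,0,0,0.06,40],[0,0,0,0,0,0.07,40],[0,0,0,0,0,0.1,40],[0,0,0,0,0,0.12,40],[0,0,0,0,0,0.131,40],[0,0,0,0,0,0.131,40],[0,0,0,0,0,0.131,40],[0,0,0,0,0,0.131,0],[0,0,0,0,0,0.131,0],[0,0,0,0,0,0.131,0],[0,0,0,0,0,0.131,0],[0,0,0,0,0,0.131,0],[0,0,0,0,0,0.131,0],[0,0,0,0,0,0.131,0]]
  squeeze: 45

```text
time: 8.75
ee_pos: [0.4742, -0.032, 0.05]
eef_rot: [0.873, 0.488, -0.0, 0.0]
ft_force: [-0.2, 0.8, 0.5]
width: 0.0003
grip_force: 0.0
```

Run:
```python
from h import *
w=snap('wrist','w4.png');s=snap('scene','s4.png')['img']
u,v=map(int,proj(dict(np.load('pics/s4.npz')),(.474,-.032,.03)))
cv2.imwrite('pics/m4.png',np.vstack([cv2.resize(w['img'][90:330,220:420],(400,480))[:300],cv2.resize(s[v-37:v+38,u-50:u+50],(400,300),interpolation=2)])[:,:,::-1])
```

```text
(no output)
```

View pics/m4.png

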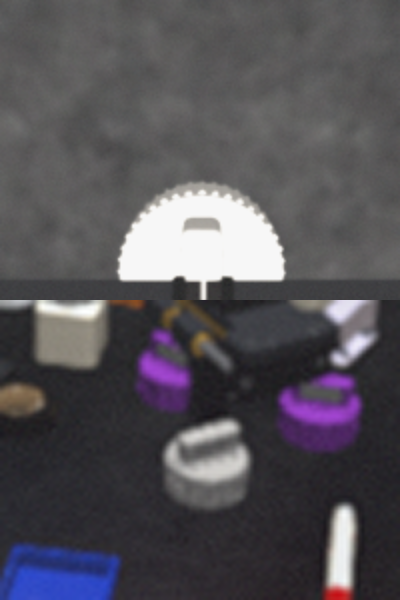

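The scene crop shows the gripper up and to the right of the lid, although the pose reading puts it on the lid. I'll check where the TCP should project.

Run:
```python
from h import *
a=dict(np.load('pics/scene1.npz'));b=dict(np.load('pics/s4.npz'))
print('start tcp',proj(a,(.28,-.559,.21)),'tip',proj(a,(.28,-.559,.188)),'lid bar',proj(a,(.4742,-.0328,.048)))
print('now tcp',proj(b,(.474,-.032,.05)),'tip',proj(b,(.474,-.032,.028)),'+5cm',proj(b,(.474,-.032,.1)),'+10',proj(b,(.474,-.032,.15)))
s=b['img'];d=cv2.absdiff(s,a['img']).max(2)
cv2.imwrite('pics/s4c.png',np.hstack([cv2.resize(s[80:260,270:450],(540,540)),cv2.resize(a['img'][60:150,440:520],(240,540))])[:,:,::-1])
w=dict(np.load('pics/w4.npz'));print([proj(w,p) for p in((.474,-.032,.05),(.474,-.032,.028))])
st=readout.read_state();print(st['ee_pos'],st['width'],st['joint_positions'],st['joint_torque'])
```

```text
start tcp (np.float64(472.01640164313005), np.float64(103.37889872208571)) tip (np.float64(470.5207681042632), np.float64(109.56241210747167)) lid bar (np.float64(348.4093672888091), np.float64(199.31220736798883))
now tcp (np.float64(348.38343069007595), np.float64(198.88616912398888)) tip (np.float64(347.96097020360065), np.float64(205.195784698854)) +5cm (np.float64(349.3793505861963), np.float64(184.01170893409747)) +10 (np.float64(350.42819002486056), np.float64(168.34687430555593))
[(np.float64(319.04738702737296), np.float64(239.62031419351564)), (np.float64(319.2600188211515), np.float64(227.71466199056766))]
[ 0.4742243  -0.03199325  0.05005665] 0.0003797852846912424 [ 0.46303044  0.2121739  -0.53118174  2.0013747   0.13064254  0.96055489
 -0.68544549] [-1.14278377e-03 -4.34458208e+01 -3.40208150e+00 -3.25303781e+01
 -5.36699826e-02 -1.83421327e-02  2.12417893e-05]
```

View pics/s4c.png

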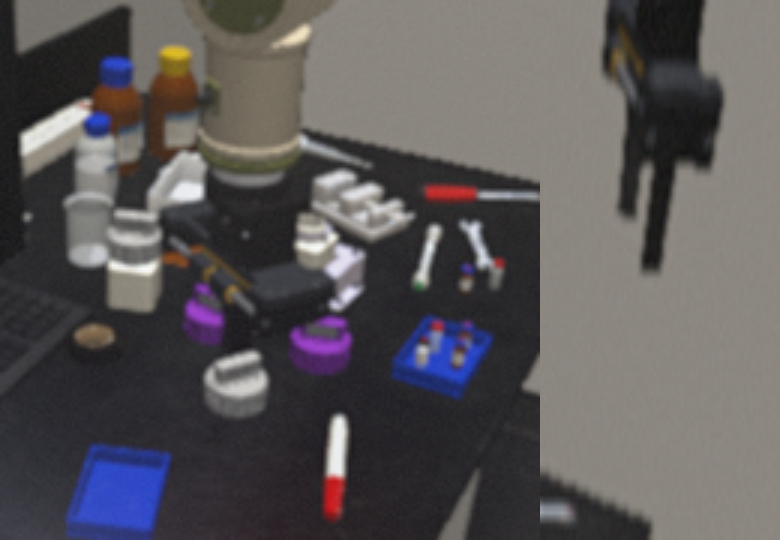

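In the enlarged scene the real fingertips end above and behind the bar, at about (348,196), where (348,205) is predicted. The lateral position looks right but the tips look some 20–30 mm too high. I'll probe down gently with closed fingers to find the true tip height against the bar top.

>>> step_arm:
  deltas:
    - [[0,0,0,0,0,0.002,0],[0,0,0,0,0,0.004,0],[0,0,0,0,0,0.004,0]]

```text
time: 9.22
ee_pos: [0.4741, -0.032, 0.0458]
eef_rot: [0.873, 0.488, -0.0, -0.0]
ft_force: [-0.2, 0.3, 0.2]
width: 0.0005
grip_force: 0.0
```

>>> step_arm:
  deltas:
    - [[0,0,0,0,0,0.002,0],[0,0,0,0,0,0.004,0],[0,0,0,0,0,0.005,0],[0,0,0,0,0,0.005,0]]

```text
time: 9.72
ee_pos: [0.4742, -0.032, 0.0409]
eef_rot: [0.873, 0.488, -0.0, -0.0]
ft_force: [-0.1, -0.2, 0.0]
width: 0.0006
grip_force: 0.0
```

Run:
```python
from h import *
a=dict(np.load('pics/scene1.npz'));g=cv2.cvtColor(a['img'],cv2.COLOR_RGB2GRAY)
m=g<70
for v in range(70,110,2):
    u=np.where(m[v,445:520])[0]+445;print(v,u.min() if len(u) else '',u.max() if len(u) else '',len(u),end=' | ')
yx=np.radians(26.6);X=np.array([np.cos(yx),np.sin(yx),0]);Y=np.array([np.sin(yx),-np.cos(yx),0]);o=np.array([.28,-.559,.21])
print()
for n,d in(('nom',0),('short35',.035),('short 25',.025)):
    print(n,[np.round(proj(a,o+s*.0507*Y-np.array([0,0,.022-d])),1) for s in(-1,1)])
print('B',[np.round(proj(a,o-.035*X+s*.0507*Y-np.array([0,0,.022])),1) for s in(-1,1)])
```

```text
70 461 492 27 | 72 463 492 24 | 74 472 499 28 | 76 469 500 30 | 78 469 499 31 | 80 469 499 31 | 82 469 497 29 | 84 468 497 30 | 86 468 496 29 | 88 468 484 12 | 90 467 483 13 | 92 467 483 12 | 94 466 482 13 | 96 476 481 6 | 98 475 481 7 | 100 475 480 6 | 102 474 480 7 | 104 474 479 6 | 106   0 | 108   0 | 
nom [array([474.5, 115.1]), array([466.8, 104.4])]
short35 [array([477. , 104.9]), array([469.1,  94.7])]
short 25 [array([476.3, 107.9]), array([468.4,  97.5])]
B [array([485.2, 115.5]), array([476.9, 104.8])]
```

The start image settles it. The observed tips at (477,105) and (468,95) match fingers about 34 mm shorter than stated. So the tips sit about 12 mm behind the reported TCP. I'll open and go lower accordingly.

>>> step_arm:
  deltas:
    - [[0,0,0,0,0,0,60],[0,0,0,0,0,0,60],[0,0,0,0,0,0,60],[0,0,0,0,0,0,60],[0,0,0,0,0,0.008,60],[0,0,0,0,0,0.015,60],[0,0,0,0,0,0.02,60],[0,0,0,0,0,0.023,60],[0,0,0,0,0,0.023,60]]
  squeeze: 45

```text
time: 10.85
ee_pos: [0.4741, -0.0319, 0.0178]
eef_rot: [0.873, 0.488, -0.0, -0.0]
ft_force: [0.2, -0.1, 0.2]
width: 0.0523
grip_force: 0.0
```

>>> step_arm:
  deltas:
    - [[0,0,0,0,0,0,10],[0,0,0,0,0,0,10],[0,0,0,0,0,0,0],[0,0,0,0,0,0,0],[0,0,0,0,0,0,0],[0,0,0,0,0,0,0],[0,0,0,0,0,0,0],[0,0,0,0,0,0,0]]
  squeeze: 45

```text
time: 11.85
ee_pos: [0.4743, -0.032, 0.0181]
eef_rot: [0.873, 0.488, 0.0, 0.0]
ft_force: [-0.6, -0.6, 0.7]
width: 0.0141
grip_force: 45.0
```

The bar is gripped: width 14.1 mm, 45 N, TCP at 18 mm above the lid's origin. Now I lift it and look at the jar again from the same yaw.

Run:
```python
from h import *
y=np.radians(58.4);plan((.5093-.055*np.cos(y),-.2748-.055*np.sin(y),.168),58.4)
```

```text
rot [ 0.0001  0.     -0.0005] shift [-0.2433  0.1572 -0.1499] t 11.85 pos [ 0.4743 -0.032   0.0181] yaw [-58.37   0.   180.  ] q [ 0.45  0.26 -0.52  2.02  0.17  0.89 -0.71]
```

>>> step_arm:
  deltas:
    - [[0,0,0,0,0,-0.02,0],[0,0,0,0,0,-0.06,0],[0,0,0,0,0,-0.105,0],[0,0,0,-0.02,0.013,-0.14,0],[0,0,0,-0.06,0.039,-0.15,0],[0,0,0,-0.1,0.065,-0.15,0],[0,0,0,-0.14,0.09,-0.15,0],[0,0,0,-0.18,0.116,-0.15,0],[0,0,0,-0.215,0.139,-0.15,0],[0,0,0,-0.236,0.152,-0.15,0],[0,0,0,-0.243,0.157,-0.15,0],[0,0,0,-0.243,0.157,-0.15,0],[0,0,0,-0.243,0.157,-0.15,0],[0,0,0,-0.243,0.157,-0.15,0]]

```text
time: 13.6
ee_pos: [0.4809, -0.3201, 0.1683]
eef_rot: [0.873, 0.488, 0.0, 0.0]
ft_force: [0.8, 0.2, -1.1]
width: 0.0136
grip_force: 45.0
```

Run:
```python
from h import *
c=snap('wrist','w5.png');s=readout.read_state();print(s['width'],s['grip_force'],s['ft_force'],s['torque'])
plan((.5093,-.2748,.15),58.4)
u,v=proj(c,(.5093,-.2748,.08));print(u,v)
g=cv2.cvtColor(c['img'],cv2.COLOR_RGB2GRAY);x0,y0=int(u)-40,int(v)-40
G=cv2.resize(g[y0:y0+80,x0:x0+80],None,fx=6,fy=6,interpolation=2)
e=cv2.HoughCircles(cv2.GaussianBlur(G,(5,5),0),cv2.HOUGH_GRADIENT_ALT,1.5,5,param1=80,param2=.6,minRadius=80,maxRadius=160)
print(e)
if e is not None:
    for u,v,rr in e[0][:6]:
        U,V=x0+u/6-.42,y0+v/6-.42
        for z in(.0805,.076):print(rr,ray(c,U,V,z)[:2],np.linalg.norm(ray(c,U+rr/6,V,z)-ray(c,U,V,z)))
A=cv2.resize(c['img'][60:240,230:410],(600,600),interpolation=2);cv2.imwrite('pics/w5c.png',A[:,:,::-1])
```

```text
0.013677205340597224 44.998385310173035 [-0.10299128 -0.17145062 -0.9387344 ] [ 0.00438529 -0.00549046  0.00403403]
rot [ 0.0003 -0.      0.0008] shift [0.0538 0.0005 0.0183] t 13.65 pos [ 0.4808 -0.3204  0.1683] yaw [-5.8440e+01  2.0000e-02  1.7999e+02] q [ 0.77  0.27 -0.31  1.64  0.09  1.25 -0.11]
320.3393475008106 144.73871522334264
[[[244.5      241.5      113.387024]
  [277.5      249.       143.37547 ]
  [244.5      241.5      128.08612 ]
  [190.5      228.       150.01918 ]
  [244.5      241.5       98.6893  ]
  [186.       274.5      148.90865 ]
  [277.5      249.        98.09362 ]
  [198.       246.        88.726814]
  [279.       133.5       95.48955 ]]]
113.387024 [ 0.50972523 -0.27409563] 0.016679749659590938
113.387024 [ 0.50956387 -0.27433802] 0.016968062578873327
143.37547 [ 0.51329643 -0.27756437] 0.02111522107210978
143.37547 [ 0.5131968  -0.27786672] 0.021480202031226966
128.08612 [ 0.50972523 -0.27409563] 0.018842194660337996
128.08612 [ 0.50956387 -0.27433802] 0.01916788588826877
150.01918 [ 0.50399237 -0.26828627] 0.022024470737452263
150.01918 [ 0.50373191 -0.26842824] 0.02240516826490665
98.6893 [ 0.50972523 -0.27409563] 0.014517550218350078
98.6893 [ 0.50956387 -0.27433802] 0.014768489073530903
148.90865 [ 0.49984541 -0.27365101] 0.022010113190941465
148.90865 [ 0.49951327 -0.27388571] 0.022390562545237757
```

View pics/w5c.png

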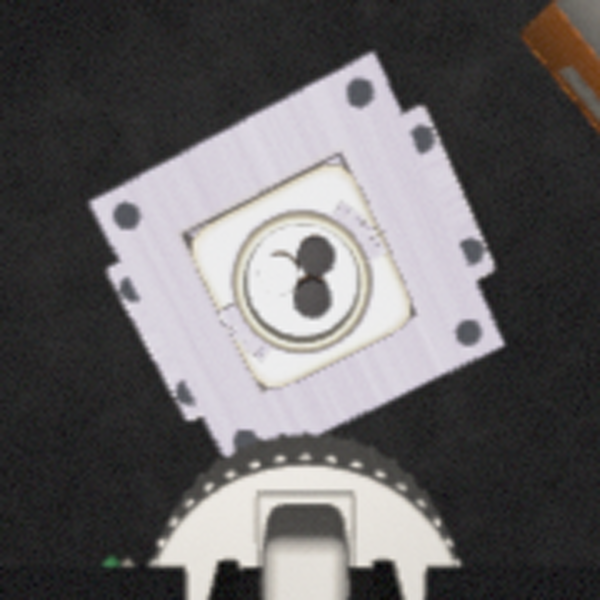

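The picture shows the jar mouth at crop (302,281). Its world position is about (0.5096,-0.2742), which agrees with the earlier value. The lid is held centred, and the bar is about 45° CCW of the ring. I'll align over the jar first.

>>> step_arm:
  deltas:
    - [[0,0,0,0.02,0,0,0],[0,0,0,0.042,0,0.01,0],[0,0,0,0.0549,0.0003,0.03,0],[0,0,0,0.0549,0.0003,0.053,0],[0,0,0,0.0549,0.0003,0.062,0],[0,0,0,0.0549,0.0003,0.066,0],[0,0,0,0.0549,0.0003,0.066,0],[0,0,0,0.0549,0.0003,0.066,0]]

```text
time: 14.65
ee_pos: [0.5099, -0.2749, 0.1029]
eef_rot: [0.873, 0.488, 0.0, 0.001]
ft_force: [-1.0, 0.3, -1.4]
width: 0.0137
grip_force: 45.0
```

>>> step_arm:
  deltas:
    - [[0,0,0,0.0006,-0.0005,0,0],[0,0,0,0.0006,-0.0005,0.003,0],[0,0,0,0.0006,-0.0005,0.006,0],[0,0,0,0.0006,-0.0005,0.006,0]]

```text
time: 15.15
ee_pos: [0.5092, -0.2738, 0.0956]
eef_rot: [0.873, 0.488, -0.0, -0.0]
ft_force: [-0.5, 0.6, 0.1]
width: 0.014
grip_force: 45.0
```

Run:
```python
from h import *
import time
for i in range(1):
    s=readout.read_state();print(s['ee_pos'],s['ft_force'],s['torque'])
plan((.5098,-.2738,.09),58.4)
```

```text
[ 0.50915533 -0.27380312  0.09564743] [-0.45909959  0.63538091  0.1330779 ] [-0.0396675  -0.05178497 -0.04195416]
rot [-0.0006  0.0001 -0.0006] shift [0.0003 0.0006 0.0056] t 15.15 pos [ 0.5092 -0.2738  0.0956] yaw [-5.8370e+01 -3.0000e-02 -1.7999e+02] q [ 0.7   0.34 -0.34  1.71  0.12  1.11 -0.23]
```

>>> step_arm:
  deltas:
    - [[0,0,0,0,0.0003,0.001,0],[0,0,0,0,0.0003,0.002,0],[0,0,0,0,0.0003,0.003,0],[0,0,0,0,0.0003,0.004,0],[0,0,0,0,0.0003,0.004,0]]

```text
time: 15.78
ee_pos: [0.5097, -0.274, 0.0922]
eef_rot: [0.873, 0.488, 0.0, 0.0]
ft_force: [-0.1, -0.6, 1.2]
width: 0.0136
grip_force: 45.0
```

>>> step_arm:
  deltas:
    - [[0,0,0,0,0,0.0015,0],[0,0,0,0,0,0.003,0],[0,0,0,0,0,0.0045,0],[0,0,0,0,0,0.006,0],[0,0,0,0,0,0.007,0],[0,0,0,0,0,0.007,0],[0,0,0,0,0,0.007,0]]

```text
time: 16.65
ee_pos: [0.5099, -0.2741, 0.0857]
eef_rot: [0.873, 0.488, 0.0, 0.0]
ft_force: [-2.9, 1.6, 8.8]
width: 0.0136
grip_force: 45.0
```

>>> step_arm:
  deltas:
    - [[0,0,0,0,0,0.001,0],[0,0,0,0,0,0.002,0],[0,0,0,0,0,0.003,0],[0,0,0,0,0,0.004,0],[0,0,0,0,0,0.0044,0],[0,0,0,0,0,0.0044,0],[0,0,0,0,0,0.0044,0]]

```text
time: 17.52
ee_pos: [0.51, -0.2741, 0.0818]
eef_rot: [0.873, 0.488, 0.0, 0.0]
ft_force: [-4.2, 3.0, 12.7]
width: 0.0134
grip_force: 45.0
```

Run:
```python
from h import *
s=readout.read_state();print(s['ee_pos'],s['ft_force'],s['torque']);plan((.5098,-.2738,.0813),13)
```

```text
[ 0.51001203 -0.2740877   0.08179706] [-4.22822025  2.96907726 12.71054914] [0.51856039 1.10116955 0.01773666]
rot [ 1.00e-03 -3.00e-04  7.92e-01] shift [ 0.0001 -0.0003  0.0005] t 17.525 pos [ 0.51   -0.2741  0.0818] yaw [-5.8380e+01  4.0000e-02  1.7997e+02] q [ 0.69  0.36 -0.34  1.72  0.13  1.08 -0.24]
```

Force and height agree: 12.7 N at about 53.8 mm. I'll make a small lateral correction, press slightly deeper, then begin turning clockwise.

>>> step_arm:
  deltas:
    - [[0,0,0,0,-0.0007,0.0006,0],[0,0,0,0,-0.0007,0.0006,0],[0,0,0.04,0,-0.0007,0.0006,0],[0,0,0.08,0,-0.0007,0.0006,0],[0,0,0.12,0,-0.0007,0.0006,0],[0,0,0.16,0,-0.0007,0.0006,0],[0,0,0.2,0,-0.0007,0.0006,0],[0,0,0.24,0,-0.0007,0.0006,0],[0,0,0.28,0,-0.0007,0.0006,0],[0,0,0.28,0,-0.0007,0.0006,0]]

```text
time: 18.77
ee_pos: [0.5107, -0.2746, 0.0819]
eef_rot: [0.933, 0.361, 0.001, 0.002]
ft_force: [0.2, -0.2, 12.1]
width: 0.0132
grip_force: 45.0
```

```bash
cat > st.py <<'E'
from h import *
s=readout.read_state();print(s['time'],s['ee_pos'].round(4),s['ft_force'].round(1),s['torque'].round(3),'yaw',-R.from_quat(s['eef_rot']).as_euler('zyx',degrees=True)[0].round(2),s['width'].round(4))
E
python3 st.py
```

```text
Traceback (most recent call last):
  File "st.py", line 2, in <module>
    s=readout.read_state();print(s['time'],s['ee_pos'].round(4),s['ft_force'].round(1),s['torque'].round(3),'yaw',-R.from_quat(s['eef_rot']).as_euler('zyx',degrees=True)[0].round(2),s['width'].round(4))
                                                                                                                                                                                      ^^^^^^^^^^^^^^^^
AttributeError: 'float' object has no attribute 'round'
```

```bash
sed -i "s/,s\['width'\].round(4)//" st.py; python3 st.py
```

```text
18.775 [ 0.5107 -0.2746  0.0819] [ 0.2 -0.2 12.1] [-0.075  0.124  0.033] yaw 42.29
```

>>> step_arm:
  deltas:
    - [[0,0,0,0,0,0.0005,0],[0,0,0,0,0,0.001,0],[0,0,0,0,0,0.001,0]]

```text
time: 19.15
ee_pos: [0.5107, -0.2745, 0.081]
eef_rot: [0.933, 0.361, 0.001, 0.002]
ft_force: [0.1, -0.2, 14.4]
width: 0.0137
grip_force: 45.0
```

```bash
python3 st.py
```

```text
19.15 [ 0.5107 -0.2745  0.081 ] [ 0.1 -0.2 14.4] [-0.015  0.199 -0.024] yaw 42.33
```

>>> step_arm:
  deltas:
    - [[0,0,0.03,0,0,-0.0003,0],[0,0,0.06,0,0,-0.0003,0],[0,0,0.09,0,0,-0.0003,0],[0,0,0.12,0,0,-0.0003,0],[0,0,0.15,0,0,-0.0003,0],[0,0,0.18,0,0,-0.0003,0],[0,0,0.21,0,0,-0.0003,0],[0,0,0.24,0,0,-0.0003,0],[0,0,0.24,0,0,-0.0003,0]]

```text
time: 20.27
ee_pos: [0.5109, -0.2746, 0.0814]
eef_rot: [0.969, 0.247, 0.002, 0.002]
ft_force: [0.1, -0.8, 12.8]
width: 0.0138
grip_force: 45.0
```

```bash
python3 st.py
```

```text
20.275 [ 0.5109 -0.2746  0.0814] [ 0.1 -0.8 12.8] [-0.103  0.05   0.073] yaw 28.55
```

>>> step_arm:
  deltas:
    - [[0,0,0.03,0,0,0,0],[0,0,0.06,0,0,0,0],[0,0,0.09,0,0,0,0],[0,0,0.12,0,0,0,0],[0,0,0.15,0,0,0,0],[0,0,0.18,0,0,0,0],[0,0,0.18,0,0,0,0]]

```text
time: 21.15
ee_pos: [0.5109, -0.2747, 0.0814]
eef_rot: [0.987, 0.158, 0.002, 0.002]
ft_force: [0.1, -1.3, 12.6]
width: 0.0135
grip_force: 45.0
```

```bash
python3 st.py
```

```text
21.15 [ 0.5109 -0.2747  0.0814] [ 0.1 -1.3 12.6] [-0.074  0.11   0.048] yaw 18.24
```

>>> step_arm:
  deltas:
    - [[0,0,0.02,0,0,0,0],[0,0,0.04,0,0,0,0],[0,0,0.06,0,0,0,0],[0,0,0.08,0,0,0,0],[0,0,0.08,0,0,0,0]]

```text
time: 21.78
ee_pos: [0.5109, -0.2747, 0.0814]
eef_rot: [0.993, 0.119, 0.002, 0.001]
ft_force: [-0.4, -0.3, 13.3]
width: 0.0138
grip_force: 45.0
```

```bash
python3 st.py
```

```text
21.775 [ 0.5109 -0.2747  0.0814] [-0.4 -0.3 13.3] [-0.082  0.022  0.077] yaw 13.67
```

>>> step_arm:
  deltas:
    - [[0,0,0.015,0,0,0,0],[0,0,0.03,0,0,0,0],[0,0,0.04,0,0,0,0],[0,0,0.04,0,0,0,0]]

```text
time: 22.28
ee_pos: [0.5109, -0.2747, 0.0814]
eef_rot: [0.995, 0.099, 0.002, 0.001]
ft_force: [0.1, -0.4, 12.8]
width: 0.014
grip_force: 45.0
```

```bash
python3 st.py
```

```text
22.275 [ 0.5109 -0.2747  0.0814] [ 0.1 -0.4 12.8] [-0.084  0.109  0.093] yaw 11.38
```

>>> step_arm:
  deltas:
    - [[0,0,0.015,0,0,0,0],[0,0,0.03,0,0,0,0],[0,0,0.03,0,0,0,0]]

```text
time: 22.65
ee_pos: [0.5109, -0.2747, 0.0814]
eef_rot: [0.996, 0.084, 0.002, 0.001]
ft_force: [0.8, -0.6, 12.1]
width: 0.0135
grip_force: 45.0
```

```bash
python3 st.py
```

```text
22.65 [ 0.5109 -0.2747  0.0814] [ 0.8 -0.6 12.1] [-0.1    0.103  0.006] yaw 9.66
```

>>> step_arm:
  deltas:
    - [[0,0,0.015,0,0,0,0],[0,0,0.03,0,0,0,0],[0,0,0.03,0,0,0,0]]

```text
time: 23.02
ee_pos: [0.5109, -0.2747, 0.0814]
eef_rot: [0.998, 0.069, 0.002, 0.001]
ft_force: [0.3, -0.7, 13.6]
width: 0.0137
grip_force: 45.0
```

```bash
python3 st.py
```

```text
23.025 [ 0.5109 -0.2747  0.0814] [ 0.3 -0.7 13.6] [-0.142  0.118  0.12 ] yaw 7.95
```

>>> step_arm:
  deltas:
    - [[0,0,0.01,0,0,0,0],[0,0,0.02,0,0,0,0],[0,0,0.02,0,0,0,0]]

```text
time: 23.4
ee_pos: [0.5109, -0.2746, 0.0814]
eef_rot: [0.998, 0.059, 0.002, 0.001]
ft_force: [0.0, -0.7, 14.3]
width: 0.0134
grip_force: 45.0
```

```bash
python3 st.py
```

```text
23.4 [ 0.5109 -0.2746  0.0814] [ 0.  -0.7 14.3] [-0.133  0.126  0.145] yaw 6.81
```

>>> step_arm:
  deltas:
    - [[0,0,0.01,0,0,0,0],[0,0,0.02,0,0,0,0],[0,0,0.02,0,0,0,0]]

```text
time: 23.78
ee_pos: [0.5108, -0.2747, 0.0814]
eef_rot: [0.999, 0.049, 0.002, 0.001]
ft_force: [0.6, -0.6, 14.0]
width: 0.0136
grip_force: 45.0
```

```bash
python3 st.py
```

```text
23.775 [ 0.5108 -0.2747  0.0814] [ 0.6 -0.6 14. ] [-0.08   0.121  0.234] yaw 5.67
```

The stop is felt: the torque rose to 0.234 N m from a drag of about 0.07. I'll relax slightly and let it spring up.

>>> step_arm:
  deltas:
    - [[0,0,-0.008,0,0,0,0],[0,0,-0.008,0,0,-0.001,0],[0,0,-0.008,0,0,-0.002,0],[0,0,-0.008,0,0,-0.003,0],[0,0,-0.008,0,0,-0.004,0],[0,0,-0.008,0,0,-0.0045,0],[0,0,-0.008,0,0,-0.0045,0]]

```text
time: 24.65
ee_pos: [0.5106, -0.2746, 0.0851]
eef_rot: [0.999, 0.053, 0.002, 0.001]
ft_force: [0.6, -1.7, 7.1]
width: 0.0138
grip_force: 45.0
```

```bash
python3 st.py
```

```text
24.65 [ 0.5106 -0.2746  0.0851] [ 0.6 -1.7  7.1] [-0.281 -0.323  0.015] yaw 6.12
```

>>> step_arm:
  deltas:
    - [[0,0,0,0,0,-0.001,0],[0,0,0,0,0,-0.0015,0],[0,0,0,0,0,-0.002,0],[0,0,0,0,0,-0.002,0],[0,0,0,0,0,-0.002,0]]

```text
time: 25.28
ee_pos: [0.5096, -0.274, 0.0863]
eef_rot: [0.999, 0.053, 0.001, 0.0]
ft_force: [3.5, -3.5, 5.2]
width: 0.0137
grip_force: 45.0
```

```bash
python3 st.py
```

```text
25.275 [ 0.5096 -0.274   0.0863] [ 3.5 -3.5  5.2] [-0.563 -0.766 -0.009] yaw 6.11
```

>>> step_arm:
  deltas:
    - [[0,0,0,0.0005,0.0004,0,0],[0,0,0,0.001,0.0008,0,0],[0,0,0,0.001,0.0008,-0.0005,0],[0,0,0,0.001,0.0008,-0.001,0],[0,0,0,0.001,0.0008,-0.001,0]]

```text
time: 25.9
ee_pos: [0.5098, -0.2741, 0.0863]
eef_rot: [0.999, 0.053, -0.0, -0.0]
ft_force: [0.9, -1.4, -0.4]
width: 0.0134
grip_force: 45.0
```

```bash
python3 st.py
```

```text
25.9 [ 0.5098 -0.2741  0.0863] [ 0.9 -1.4 -0.4] [-0.198 -0.349  0.002] yaw 6.12
```

Force drops to about 0 with the lid at 58 mm, where an unlocked lid would push about 8 N. So it is locked. I'll hold a moment, then lift slowly.

>>> step_arm:
  deltas:
    - [[0,0,0,0,0,-0.001,0],[0,0,0,0,0,-0.001,0],[0,0,0,0,0,-0.002,0],[0,0,0,0,0,-0.004,0],[0,0,0,0,0,-0.007,0],[0,0,0,0,0,-0.01,0],[0,0,0,0,0,-0.015,0],[0,0,0,0,0,-0.015,0]]

```text
time: 26.9
ee_pos: [0.5104, -0.2745, 0.1025]
eef_rot: [0.999, 0.053, 0.0, 0.0]
ft_force: [0.5, -0.2, -2.8]
width: 0.0137
grip_force: 45.0
```

```bash
python3 st.py
```

```text
26.9 [ 0.5104 -0.2745  0.1025] [ 0.5 -0.2 -2.8] [ 0.017  0.011 -0.015] yaw 6.12
```

Locked and lifted, about 2.8 N of weight. I'll raise it and carry it to a look position just short of the tray.

Run:
```python
from h import *
plan((.4285,.1108,.18),34.7)
```

```text
rot [ 0.0007 -0.0006 -0.4989] shift [-0.0404 -0.3918 -0.0778] t 26.9 pos [ 0.5104 -0.2745  0.1025] yaw [-6.1200e+00  5.0000e-02  1.7997e+02] q [ 0.58  0.32 -0.2   1.71  0.07  1.11 -1.1 ]
```

>>> step_arm:
  deltas:
    - [[0,0,0,0,0,-0.015,0],[0,0,0,0,0,-0.035,0],[0,0,0,0,0,-0.06,0],[0,0,-0.02,-0.002,-0.015,-0.075,0],[0,0,-0.06,-0.005,-0.045,-0.078,0],[0,0,-0.11,-0.009,-0.085,-0.078,0],[0,0,-0.16,-0.013,-0.125,-0.078,0],[0,0,-0.21,-0.017,-0.165,-0.078,0],[0,0,-0.26,-0.021,-0.205,-0.078,0],[0,0,-0.31,-0.025,-0.245,-0.078,0],[0,0,-0.36,-0.03,-0.285,-0.078,0],[0,0,-0.41,-0.034,-0.325,-0.078,0],[0,0,-0.45,-0.037,-0.355,-0.078,0],[0,0,-0.48,-0.039,-0.378,-0.078,0],[0,0,-0.499,-0.04,-0.392,-0.078,0],[0,0,-0.499,-0.04,-0.392,-0.078,0],[0,0,-0.499,-0.04,-0.392,-0.078,0],[0,0,-0.499,-0.04,-0.392,-0.078,0]]

```text
time: 29.15
ee_pos: [0.4288, 0.1102, 0.1798]
eef_rot: [0.955, 0.297, -0.0, 0.0]
ft_force: [-0.7, 0.6, -2.3]
width: 0.0137
grip_force: 45.0
```

```bash
python3 st.py
python3 - <<'E'
from h import *
c=snap('wrist','w6.png');print(proj(c,(.4902,.1535,.02)))
hsv=cv2.cvtColor(c['img'],cv2.COLOR_RGB2HSV)
m=((hsv[...,0]>105)&(hsv[...,0]<128)&(hsv[...,1]>110)&(hsv[...,2]>40)).astype(np.uint8)*255
for q in cv2.findContours(m,0,1)[0]:
    if cv2.contourArea(q)<800: continue
    P=np.array([ray(c,*p,.02)[:2] for p in q[:,0]+0.0],np.float32);print(cv2.contourArea(q),cv2.boundingRect(q),cv2.minAreaRect(P))
y=np.radians(20.6)
# held jar/lid underside: body colour columns near the lower edge
g=c['img'][150:235:6,320];print(g.tolist())
E
```

```text
29.15 [0.4288 0.1102 0.1798] [-0.7  0.6 -2.3] [-0.002 -0.019 -0.005] yaw 34.61
(np.float64(319.7357915005424), np.float64(120.77188643242889))
5946.0 (268, 76, 104, 86) ((0.49014848470687866, 0.15482352674007416), (0.0708010345697403, 0.1009993702173233), 20.6451473236084)
[[47, 69, 157], [62, 61, 58], [63, 63, 60], [56, 54, 54], [57, 58, 57], [85, 81, 76], [143, 138, 125], [101, 99, 95], [129, 127, 121], [247, 247, 247], [247, 247, 246], [106, 103, 101], [207, 204, 195], [247, 247, 246], [247, 247, 246]]
```

Run:
```python
from h import *
c=dict(np.load('pics/w6.npz'));I=c['img'].astype(int);g=I.mean(2)
blue=(I[...,2]-I[...,0])>40
for u in range(262,382,5):
    col=[v for v in range(150,232) if g[v,u]>75 and not blue[v,u]]
    print(u,col[0] if col else None,end=' | ')
# predicted outline of jar bottom corners for several relative yaws
T=np.array(cams.camera('wrist')['T_tool_cam'])
def pt(p):
    q=T[:3,:3].T@(np.array(p)-T[:3,3]);return round(c['cx']+c['fx']*q[0]/-q[2],1),round(c['cy']-c['fx']*q[1]/-q[2],1)
print()
for a in(-18,-14,-10):
    r_=np.radians(-a) # tool z down: world CCW = -tool
    print(a,[pt((26*k*np.cos(r_)/1e3-26*l*np.sin(r_)/1e3,26*k*np.sin(r_)/1e3+26*l*np.cos(r_)/1e3,.0763)) for k,l in((1,1),(1,-1))])
plan((.4901,.1548,.12),34.6)
```

```text
262 None | 267 None | 272 None | 277 221 | 282 213 | 287 206 | 292 194 | 297 183 | 302 178 | 307 177 | 312 152 | 317 179 | 322 181 | 327 182 | 332 183 | 337 184 | 342 185 | 347 187 | 352 190 | 357 197 | 362 209 | 367 226 | 372 None | 377 None | 
-18 [(np.float64(357.6), np.float64(188.8)), (np.float64(301.0), np.float64(170.6))]
-14 [(np.float64(356.3), np.float64(186.3)), (np.float64(298.4), np.float64(172.1))]
-10 [(np.float64(354.8), np.float64(183.9)), (np.float64(295.9), np.float64(173.7))]
rot [0.     0.0001 0.0007] shift [ 0.0756 -0.0015  0.0598] t 29.25 pos [0.4287 0.1106 0.1798] yaw [-34.64  -0.   179.99] q [ 0.23 -0.02 -0.57  1.93 -0.01  1.23 -1.3 ]
```

The slope of the jar's edge confirms it is 14° CW of the tool, so it is square with the tray (20.6°). I'll move over and lower it.

>>> step_arm:
  deltas:
    - [[0,0,0,0.015,0,0,0],[0,0,0,0.04,-0.001,0,0],[0,0,0,0.065,-0.0015,0,0],[0,0,0,0.0756,-0.0015,0.005,0],[0,0,0,0.0756,-0.0015,0.025,0],[0,0,0,0.0756,-0.0015,0.045,0],[0,0,0,0.0756,-0.0015,0.06,0],[0,0,0,0.0756,-0.0015,0.07,0],[0,0,0,0.0756,-0.0015,0.07,0],[0,0,0,0.0756,-0.0015,0.07,0]]

```text
time: 30.5
ee_pos: [0.4903, 0.1556, 0.1104]
eef_rot: [0.954, 0.298, 0.0, 0.0]
ft_force: [0.2, -0.7, -1.9]
width: 0.0132
grip_force: 45.0
```

```bash
python3 st.py
```

```text
30.5 [0.4903 0.1556 0.1104] [ 0.2 -0.7 -1.9] [ 0.011  0.002 -0.004] yaw 34.71
```

Position is good. I'll lower to about 1 mm above the floor (TCP 0.0803 at contact).

>>> step_arm:
  deltas:
    - [[0,0,0,0,0,0.008,0],[0,0,0,0,0,0.016,0],[0,0,0,0,0,0.022,0],[0,0,0,0,0,0.026,0],[0,0,0,0,0,0.028,0],[0,0,0,0,0,0.0295,0],[0,0,0,0,0,0.0295,0]]

```text
time: 31.38
ee_pos: [0.49, 0.1555, 0.0804]
eef_rot: [0.954, 0.298, 0.0, 0.0]
ft_force: [-0.2, -1.4, -1.6]
width: 0.0136
grip_force: 45.0
```

```bash
python3 st.py
```

```text
31.375 [0.49   0.1555 0.0804] [-0.2 -1.4 -1.6] [-0.033 -0.024  0.003] yaw 34.71
```

>>> step_arm:
  deltas:
    - [[0,0,0,0,0,0.0005,0],[0,0,0,0,0,0.001,0],[0,0,0,0,0,0.001,0]]

```text
time: 31.75
ee_pos: [0.4902, 0.1556, 0.0802]
eef_rot: [0.954, 0.298, 0.0, 0.0]
ft_force: [-2.7, -1.3, 6.5]
width: 0.0136
grip_force: 45.0
```

```bash
python3 st.py
```

```text
31.75 [0.4902 0.1556 0.0802] [-2.7 -1.3  6.5] [-0.285  0.69  -0.013] yaw 34.71
```

The jar is on the floor. I'll relax 0.5 mm, open and rise straight up.

>>> step_arm:
  deltas:
    - [[0,0,0,0,0,-0.0005,0],[0,0,0,0,0,-0.0005,0],[0,0,0,0,0,-0.0005,45],[0,0,0,0,0,-0.0005,45],[0,0,0,0,0,-0.0005,45],[0,0,0,0,0,-0.0005,45],[0,0,0,0,0,-0.0005,45],[0,0,0,0,0,-0.01,45],[0,0,0,0,0,-0.025,45],[0,0,0,0,0,-0.045,45],[0,0,0,0,0,-0.08,45],[0,0,0,0,0,-0.12,45],[0,0,0,-0.03,0,-0.13,45],[0,0,0,-0.08,0,-0.13,45],[0,0,0,-0.08,0,-0.13,45],[0,0,0,-0.08,0,-0.13,45],[0,0,0,-0.08,0,-0.13,45]]

```text
time: 33.88
ee_pos: [0.4247, 0.1106, 0.2097]
eef_rot: [0.954, 0.299, 0.0, -0.0]
ft_force: [-0.4, 0.2, -0.2]
width: 0.0395
grip_force: 0.0
```

```bash
python3 st.py
python3 - <<'E'
from h import *
c=snap('wrist','w7.png');I=c['img'];h=cv2.cvtColor(I,cv2.COLOR_RGB2HSV)
m=((h[...,1]<50)&(h[...,2]>120)).astype(np.uint8)*255
u,v=map(int,proj(c,(.4902,.1556,.09)));print(u,v)
k=np.zeros_like(m);k[max(v-60,0):v+60,u-60:u+60]=m[max(v-60,0):v+60,u-60:u+60]
q=max(cv2.findContours(k,0,1)[0],key=cv2.contourArea);print(cv2.boundingRect(q))
P=np.array([ray(c,*p,.088)[:2] for p in q[:,0]+0.0],np.float32);print('lid',cv2.minEnclosingCircle(P))
# top view of scene changes
t0=dict(np.load('pics/top0.npz'))['img'];t=snap('top','top7.png')['img']
for n,(x,y) in dict(closed=(392,150),tape=(344,161),beaker=(412,113),timer=(191,184),holder=(445,213)).items():print(n,cv2.absdiff(t,t0)[y-15:y+15,x-15:x+15].mean().round(1))
E
```

```text
33.875 [0.4247 0.1106 0.2097] [-0.4  0.2 -0.2] [ 0.026 -0.039  0.052] yaw 34.76
320 115
(292, 85, 61, 63)
lid ((0.4894260764122009, 0.15385539829730988), 0.03050367347896099)
closed 0.8
tape 1.5
beaker 1.0
timer 0.9
holder 48.1
```

Lid and jar stand upright at the tray centre at the locked height, and the bystanders are unchanged. Handing in.

```bash
python3 -c "
from bench import r
print(r.close_job())"
```

```text
the job is handed in; nothing more can be done
None
```

The jar's lid is locked and the jar stands upright in the empty blue tray, released; I handed the job in at about 34 s of the 72 s allowed, with the bystanders unchanged in the last top picture (no verdict came back).

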